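# Set the thickness gate to 4 and prove it with the gauge blade

## Task

Turn the leaning sleeve of the thickness gate until its pointer stands at 4 (the fourth mark, four dots) and the sleeve rests in that click stop. Then take the wide-headed gauge blade from the rack, push it straight down into the middle of the gap between the gate's two jaws until its head sits flush on the jaw tops, and leave it there. Leave the narrow-headed blade in the rack and do not disturb the small carton behind.

Things in the scene. Friction and masses are not known exactly. Their poses are not given: they have to be found in the camera images.
- gate: grey fixed thickness gate; base plate 180 (x) x 250 (y, -135 to +115) on rubber feet, its top 12 mm high, origin on the table, -x its front towards the robot, z up. On the -y half a dial face 116 x 130 mm, middle at (-35, -65, 68) mm, slopes 35 degrees to the front, top edge 102 mm high; the steel sleeve stands square on it. On the +y half stand two steel jaws, tops 65 mm high, see gap_mouth
- gap_mouth (a point): middle of the gap between the jaws at jaw-top height when the sleeve is at 4; axes as the gate's: x across the gap, y along the jaws (60 mm long, gap open at top and y ends, 53 mm deep, 4 mm 45-degree lead-ins). Rear jaw fixed, 30 mm thick in x; front jaw, 26 mm, is moved by the sleeve: gap 2 mm at 1, +3 mm a number, 11 mm at 4
- scale_sleeve (a joint): turn of the fluted steel sleeve, rad: 0 at number 1, +0.45 a number, so 1.35 at 4, 2.25 at 6; grows clockwise seen from its free upper end. A click stop (0.2 N m) at each number draws it in from half a step away
- sleeve_grip (a point): point on the sleeve's axis, 55 mm above the dial face, 20 mm below the free end; z out along the axis (35 degrees from vertical, towards the gate's -x); x, y turn with the sleeve. Sleeve diameter 46 mm from 13 to 75 mm above the face, 58 mm foot ring below
- dial_middle (a point): middle of the dial face, foot of the sleeve's axis. White lines with n white dots mark number n round it: 1 at the left, clockwise to 6 at the right as the robot sees it, 0.45 rad apart; white pointer at the sleeve's foot and white line on its end face show the number
- rack: grey fixed rack block 70 (x) x 230 (y) x 60 mm, origin on the table under its middle; two slots 12 mm (x) x 54 mm (y), 49 mm deep, at y = -55 and +55 mm, hold the blades
- wide_blade: gauge blade with the wide head, standing in one of the rack's slots, 160 g: black head 28 (x) x 90 (y) x 45 mm (z), under it a steel tang 8 mm thick (x), 50 mm wide (y), 45 mm long, thinned to 5 mm over its last 6 mm; origin in the middle of the shoulder, the underside of the head, where the tang begins; z up out of the head
- narrow_blade: gauge blade with the narrow head, in the rack's other slot: black head 28 x 50 x 45 mm, tang 5 mm thick, 50 mm wide, 45 mm long; origin and axes as for the wide one; stays in the rack
- small_box_1: small brown carton 68 x 120 x 51 mm, origin under its middle; bystander
There are look-alikes about, which are no part of the job. Leave any red look-alike of the wide_blade alone.

How it is judged:
By the outcome, as a careful person would: the job done as asked, in the order asked, and still so for the second after the job is handed in, with the robot touching nothing.
It also fails if it takes over 64 s, if anything falls off the work surface, if the arm or the gripper's body presses on something with over 40 N, if the wrist force passes 120 N, or if a joint passes its speed limit or range.

## Robot

A 6-joint arm with a two-finger parallel gripper is mounted at the origin on a cart in front of the work surface, level with it; the furniture and walls round the work are solid. World frame = base frame: x ahead of the robot, y to its left, z up, the work surface at z = 0. Lengths are in m, angles in rad, forces in N, time in s.
With the tool pointing down it reaches from about 0.225 to 0.875 m from the base axis. Payload 3.4 kg.
Tool frame: the origin (TCP) lies midway between the tips of the shut fingers; the grasp point (between the pads) lies 19 mm behind it (env.pinch_z is the distance from the TCP to the grasp point, in m); z points along the fingers, y is the direction in which the jaws open and shut (so a half turn about z gives the same grasp; the last joint's range is limited). The gripper opens to 85 mm and grips with 20 to 120 N. Pads are 22 mm wide; open, the fingers measure 114 mm over their backs; the gripper's body (76 mm by 85 mm) begins 54 mm behind the grasp point. The pads swing forward as they close: fully open they stand 13 mm farther back than shut.
Start: joints at [-1.34, 0.276, 1.505, -0, 1.361, -0.121], TCP at [0.198, -0.54, 0.231] pointing down, gripper open.
Joint ranges: [-2.89, 2.89], [-0.75, 2.08], [0.22, 2.7], [-1.18, 4.32], [0.11, 2.71], [-2.7, 2.7]. Speed limits (rad/s): [2.57, 2.57, 3.14, 3.14, 3.14, 3.14].

## Interface

Orientations are given as a unit quaternion [w, x, y, z].
In Python, from workcell import env, vision, workorder gives the robot as it stands.
- The arm moves only by the tool drive_tool, never from a script. Its argument "steps" is one flat list of numbers, 4 for each row, row after row: the shift along the tool's x, y, z scaled (see below), then the turn about the tool's z scaled (see below). In form: [dx, dy, dz, twist, dx, dy, dz, twist, ...]. A call has exactly 5 rows; each row is the pose to reach, as a shift and turn from the pose commanded when the call began, along the tool's axes at that moment, turning the shorter way round; what a row does not reach only later rows make up. The controller multiplies each number of a shift by 0.1 m and each number of a turn by 180 degrees. A row lasts 1/10 s, in which the tool goes at most 50 mm and 8.59 degrees, less where a joint would pass 70% of its speed; a pose out of reach is approached as far as the arm can. A call with a number of a shift or a turn outside -1 to 1 is refused whole. A call with a gripper value outside its range is refused whole. "fingers" is the opening, from -1 (shut) to 1 (fully open), set as the call begins (left out, the last holds). The fingers move at their own pace and stop on an object; "squeeze" is the grip in N (left out, the last holds). Time passes only in rows, so rows that repeat a pose let the fingers close, or fill a call up. It gives the time, the measured TCP pose, the force and the opening at its end, in the units of the state.
- env.observe(): the state, without advancing time (a new reading comes with each control period).
- vision.snapshot(name): name is "side" or "top" or "wrist"; returns the picture (420x560x3 uint8, red, green, blue); there is no depth.
- vision.calibration(name): a dict with "intrinsics" (3x3 intrinsics, pixels), "rvec" (rotation vector, rad) and "tvec" (3), from world to camera coordinates, as OpenCV has them. Camera axes: x right, y down, z forward; pixel columns grow to the right and rows downward; lengths in m; the calibration is good to about 2 mm. A picture is of the moment at which its call begins: read the wrist's pose just before it. calibration takes no time and is no camera call; for the wrist camera it gives the pose at the moment of the call.
- workorder.hand_in(): hands the job in, once; it reports no verdict.
The state is a dict: "time": time; "qpos": joint angles; "dq": joint speeds; "tau": joint torques, N m; "eef_pos": TCP position; "tcp_rot": TCP orientation; "force": force on the tool from outside, world axes, zero at the start; "torque": the same for the moment, N m; "finger_gap": finger opening in m.
Only numpy, scipy, OpenCV 4.12 (cv2) and the standard library are available. Lean on these libraries where they do the work, as an engineer would, in place of code of your own. Each camera call takes 0.05 s, during which the arm holds its last target. There are 200 camera calls.

## Working session

There is one attempt and no reset: what is moved stays moved. The work goes in short steps, Python scripts to look and compute and a tool call to move; the robot and the scene stay as the last step left them, time stands still between calls to the robot, and variables do not carry over. Pictures are saved under pics/ and viewed, about 8 in all and at most 12, crops included, and the job is handed in when it is done.

Besides the shell and the picture viewer there is one more tool, called after "Call:" in YAML: its name, and indented under it one key for each argument. drive_tool: Moves the arm, as the interface text tells. Shifts and turns lie within -1 to 1; 1 stands for 0.1 m of shift or 180 degrees of turn. Its arguments: {"type":"object","properties":{"steps":{"type":"array","items":{"type":"number"}},"fingers":{"type":"number"},"squeeze":{"type":"number"}},"required":["steps"]}

```bash
ls; mkdir -p pics
python3 - <<'E'
from workcell import env, vision
import cv2, numpy as np
np.set_printoptions(precision=4,suppress=True)
for n in ["top","side"]:
    c=vision.calibration(n); 
    R=cv2.Rodrigues(np.array(c["rvec"]))[0]; print(n,c["intrinsics"],"C",-R.T@np.array(c["tvec"]).ravel(),R)
    im=vision.snapshot(n); cv2.imwrite(f"pics/{n}1.png",im[:,:,::-1])
    cv2.imwrite(f"pics/{n}1b.png",cv2.resize(im[:,:,::-1],(800,600),interpolation=cv2.INTER_CUBIC))
print(env.observe(), env.pinch_z)
E
```

```text
pics
top [[538.7417   0.     279.5692]
 [  0.     538.7417 201.8775]
 [  0.       0.       1.    ]] C [0.1257 0.1603 1.4706] [[-0.3136 -0.9496 -0.0017]
 [-0.9028  0.2987 -0.3093]
 [ 0.2942 -0.0955 -0.951 ]]
side [[423.3706   0.     274.8347]
 [  0.     423.3706 209.5857]
 [  0.       0.       1.    ]] C [0.1474 1.0563 0.5694] [[-0.9284 -0.3708  0.024 ]
 [-0.1576  0.3346 -0.9291]
 [ 0.3365 -0.8663 -0.3691]]
{'time': 0.1, 'qpos': array([-1.34  ,  0.2765,  1.506 , -0.    ,  1.3607, -0.121 ]), 'dq': array([ 0.0007, -0.0026, -0.0029,  0.0004, -0.0009,  0.    ]), 'tau': array([  0.0019, -41.7699, -24.6404,  -0.    ,   0.0057,   0.    ]), 'eef_pos': array([ 0.198 , -0.5393,  0.2305]), 'tcp_rot': array([-0.0008,  0.9846,  0.175 , -0.0001]), 'force': array([-0.1489, -0.1895,  0.0364]), 'torque': array([-0.004 , -0.0167,  0.0188]), 'finger_gap': 0.08529956914136969} 0.0187
```

View pics/top1b.png

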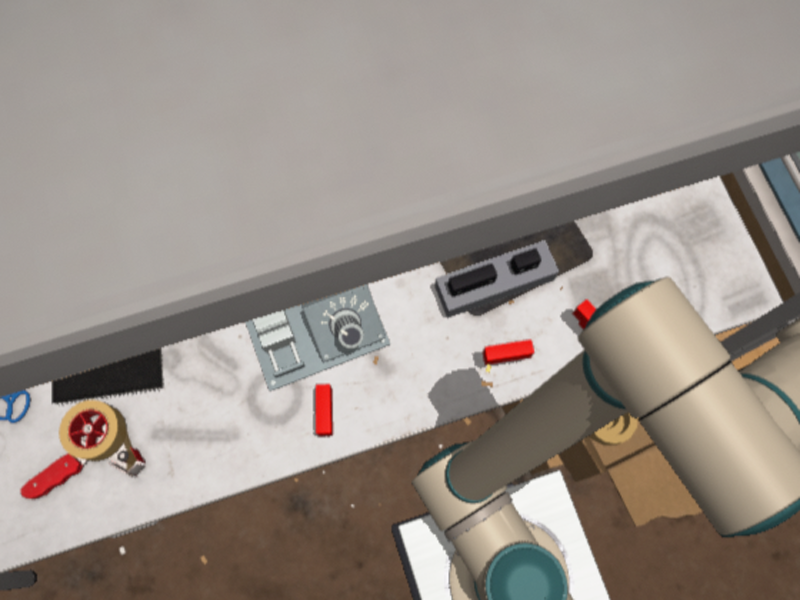

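View pics/side1b.png

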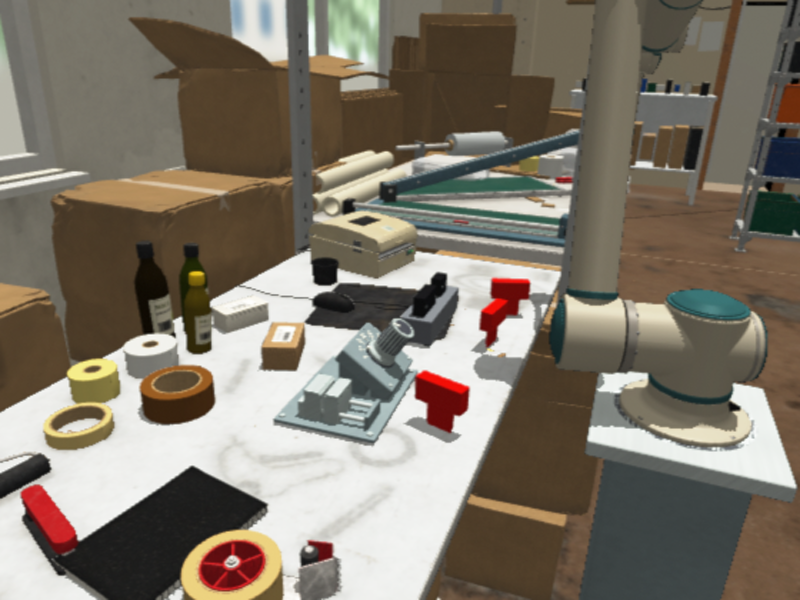

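Top view: the gate sits at about (320,335), the rack at (497,277) with the wide head on its left at (472,278), and three red look-alikes. Side view: gate at (350,390) and the carton at (284,345). An overhead shelf hides the rear. Next I'll turn these pixels into rough positions.

```bash
cat > h.py <<'E'
import numpy as np, cv2
from workcell import env, vision, workorder
from scipy.spatial.transform import Rotation as Rn
np.set_printoptions(precision=4,suppress=True)
def cal(n):
    c=vision.calibration(n); R=cv2.Rodrigues(np.array(c["rvec"],float))[0]; t=np.array(c["tvec"],float).ravel()
    return np.array(c["intrinsics"],float),R,t
def ray(C,p):
    K,R,t=C; return -R.T@t, R.T@np.linalg.solve(K,[p[0],p[1],1.])
def onz(C,p,z):
    o,d=ray(C,p); return o+d*(z-o[2])/d[2]
def proj(C,P):
    K,R,t=C; q=(np.atleast_2d(P)@R.T+t)@K.T; return q[:,:2]/q[:,2:]
def tri(C1,p1,C2,p2):
    o1,d1=ray(C1,p1);o2,d2=ray(C2,p2); s=np.linalg.lstsq(np.c_[d1,-d2],o2-o1,rcond=None)[0]
    a,b=o1+s[0]*d1,o2+s[1]*d2; return (a+b)/2,np.linalg.norm(a-b)
def tool():
    s=env.observe(); q=s["tcp_rot"]; return np.array(s["eef_pos"]),Rn.from_quat([q[1],q[2],q[3],q[0]]),s
E
python3 - <<'E'
from h import *
T=cal("top");S=cal("side");f=.7
for n,p,z in [("gateFL",(270,390),.012),("gateFR",(389,346),.012),("gateBL",(247,322),.012),
 ("rBL",(436,283),.06),("rBR",(547,241),.06),("rFR",(558,268),.06),("rFL",(447,313),.06),("wideheadL",(450,283),.105),("wideheadR",(495,268),.105),("sleeveend",(349,338),.13),("shelfedge",(400,255),.6),("redA",(323,385),.09),("redB",(532,350),.05)]:
    print(n,onz(T,np.array(p)*f,z))
print(tri(T,np.array((349,338))*f,S,np.array((404,328))*f))
print(tri(T,np.array((316,385))*f,S,np.array((418,374))*f),"red")
p,R,s=tool(); print(R.as_matrix()); C=cal("wrist"); print(-C[1].T@C[2],C[1].T[:,2],C[0]); 
print("cam in tool",R.inv().apply(-C[1].T@C[2]-p),R.inv().as_matrix()@C[1].T)
E
```

```text
gateFL [0.4607 0.3126 0.012 ]
gateFR [0.4714 0.0699 0.012 ]
gateBL [0.6051 0.32   0.012 ]
rBL [ 0.5503 -0.052   0.06  ]
rBR [ 0.564  -0.2877  0.06  ]
rFR [ 0.5049 -0.2871  0.06  ]
rFL [ 0.4867 -0.0521  0.06  ]
wideheadL [ 0.5285 -0.0701  0.105 ]
wideheadR [ 0.53   -0.1603  0.105 ]
sleeveend [0.48   0.1408 0.13  ]
shelfedge [0.4351 0.0588 0.6   ]
redA [0.4215 0.2108 0.09  ]
redB [ 0.3701 -0.1821  0.05  ]
(array([0.4802, 0.1408, 0.129 ]), np.float64(0.00016587131139553696))
(array([0.4243, 0.2226, 0.0908]), np.float64(0.002019248817773733)) red
[[ 0.9388  0.3446 -0.0004]
 [ 0.3446 -0.9388  0.0016]
 [ 0.0002 -0.0016 -1.    ]]
[ 0.2695 -0.5128  0.373 ] [-0.2783 -0.1    -0.9553] [[312.1814   0.     279.7927]
 [  0.     312.1814 209.4715]
 [  0.       0.       1.    ]]
cam in tool [ 0.0763 -0.0005 -0.1425] [[-0.0007 -0.9552 -0.2959]
 [ 1.     -0.0006 -0.0005]
 [ 0.0003 -0.2959  0.9552]]
```

Call:
drive_tool:
  steps: [0.13, -0.16, 0, -0.03, 0.27, -0.32, 0, -0.05, 0.4, -0.48, 0, -0.08, 0.53, -0.64, 0, -0.1, 0.66, -0.79, 0, -0.13]
  fingers: 1

```text
time: 0.6
eef_pos: [0.2329, -0.4417, 0.2309]
tcp_rot: [-0.001, 0.928, 0.373, 0.0]
force: [0.3, 0.5, -0.1]
finger_gap: 0.0854
```

Call:
drive_tool:
  steps: [0.18, -0.09, 0, -0.03, 0.37, -0.19, 0, -0.05, 0.55, -0.28, 0, -0.08, 0.73, -0.37, 0, -0.1, 0.92, -0.46, 0, -0.13]

```text
time: 1.1
eef_pos: [0.2679, -0.3452, 0.231]
tcp_rot: [-0.0, 0.833, 0.553, 0.0]
force: [-0.6, 0.4, -0.2]
finger_gap: 0.0852
```

Call:
drive_tool:
  steps: [0.2, -0.01, 0, -0.03, 0.4, -0.02, 0, -0.05, 0.6, -0.04, 0, -0.08, 0.8, -0.05, 0, -0.1, 1, -0.06, 0, -0.13]

```text
time: 1.6
eef_pos: [0.3014, -0.2507, 0.231]
tcp_rot: [-0.0, 0.704, 0.71, 0.0]
force: [0.8, -0.4, 0.2]
finger_gap: 0.0857
```

Call:
drive_tool:
  steps: [0.2, 0.07, 0, -0.03, 0.39, 0.14, 0, -0.05, 0.58, 0.21, 0, -0.08, 0.77, 0.28, 0, -0.1, 0.97, 0.35, 0, -0.13]

```text
time: 2.1
eef_pos: [0.3358, -0.1537, 0.231]
tcp_rot: [-0.0, 0.545, 0.838, -0.0]
force: [-0.1, 0.1, 1.2]
finger_gap: 0.0853
```

Call:
drive_tool:
  steps: [0.15, 0.14, 0, -0.03, 0.3, 0.28, 0, -0.05, 0.45, 0.43, 0, -0.08, 0.6, 0.57, 0, -0.1, 0.75, 0.71, 0, -0.13]

```text
time: 2.6
eef_pos: [0.3705, -0.0564, 0.231]
tcp_rot: [-0.0, 0.364, 0.932, -0.0]
force: [0.1, -0.0, -0.2]
finger_gap: 0.0859
```

Call:
drive_tool:
  steps: [0.08, 0.19, 0, -0.03, 0.16, 0.38, 0, -0.05, 0.24, 0.57, 0, -0.08, 0.32, 0.76, 0, -0.1, 0.41, 0.95, 0, -0.13]

```text
time: 3.1
eef_pos: [0.4051, 0.041, 0.231]
tcp_rot: [-0.0, 0.167, 0.986, -0.0]
force: [0.6, -0.3, -0.1]
finger_gap: 0.0855
```

Call:
drive_tool:
  steps: [0, 0.2, 0, -0.03, 0, 0.4, 0, -0.05, 0, 0.6, 0, -0.08, 0, 0.8, 0, -0.1, 0, 1, 0, -0.12]

```text
time: 3.6
eef_pos: [0.4383, 0.1353, 0.2309]
tcp_rot: [-0.0, -0.02, 1.0, -0.0]
force: [-0.1, -1.0, -0.3]
finger_gap: 0.0852
```

Run:
```python
from h import *
p,R,s=tool(); C=cal("wrist"); im=vision.snapshot("wrist"); print(p,R.as_matrix()[:,0],s["qpos"],s["force"])
np.savez("pics/w1.npz",K=C[0],R=C[1],t=C[2]); cv2.imwrite("pics/w1.png",im[:,:,::-1])
cv2.imwrite("pics/w1b.png",cv2.resize(im[:,:,::-1],(800,600),interpolation=cv2.INTER_CUBIC))
```

```text
[0.4383 0.1353 0.2309] [-0.9992 -0.0404  0.0008] [ 0.1476  0.1     1.7341 -0.0002  1.3083 -1.4636] [-0.0705 -1.0437 -0.2896]
```

View pics/w1b.png

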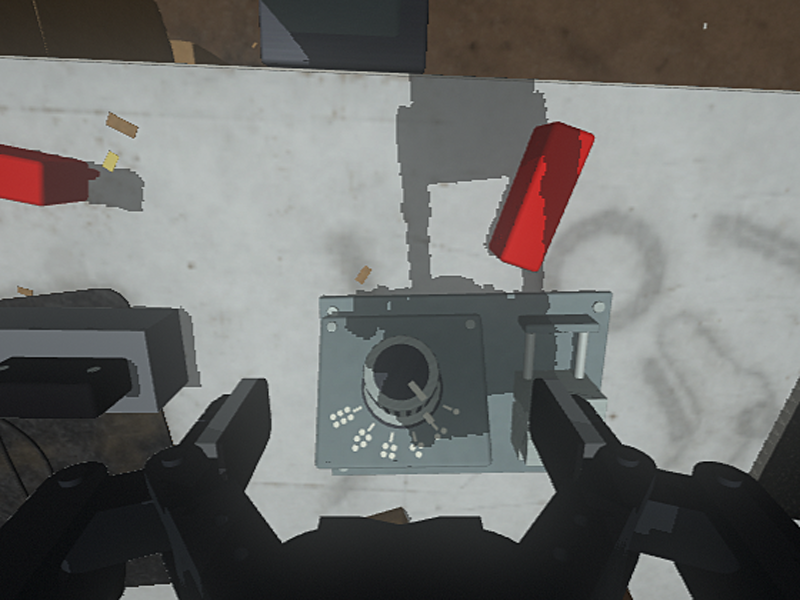

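The wrist view (robot side at the top) shows the dial with its 6-dot mark at (343,415) and its 1-dot mark near (456,410). The sleeve end is at (400,370) and its white line points towards (430,405), at about 1 or 2. A zoomed crop should give the number.

Run:
```python
import cv2
im=cv2.imread("pics/w1.png"); c=im[200:345,215:435]; cv2.imwrite("pics/w1c.png",cv2.resize(c,None,fx=3.6,fy=3.6,interpolation=cv2.INTER_CUBIC))
```

```text
(no output)
```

View pics/w1c.png

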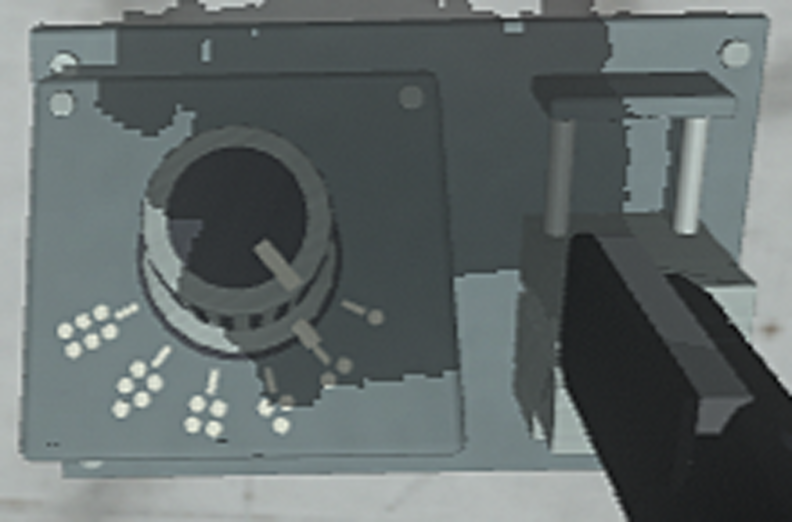

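The pointer is at 2 (line at crop (305,335), two dots at (335,372)), so the sleeve needs +2 clicks, clockwise from above. Next the gate pose from its corners and the sleeve end.

Run:
```python
from h import *
d=np.load("pics/w1.npz"); C=(d["K"],d["R"],d["t"])
px=lambda a,b: np.array([215+a/3.6-.4,200+b/3.6-.4])
A=onz(C,px(31,27),.012);B=onz(C,px(768,15),.012);E=onz(C,px(239,218),.1294)
v=B-A; yaw=np.arctan2(-v[0],v[1]); print(A,B,np.linalg.norm(v),np.degrees(yaw),"end",E)
ex=np.array([np.cos(yaw),np.sin(yaw),0]);ey=np.array([-ex[1],ex[0],0])
o=(A+.09*ex+.135*ey+B+.09*ex-.115*ey)/2; print("origin",o)
s,c=np.sin(np.radians(35)),np.cos(np.radians(35))
dm=o*[1,1,0]-.035*ex-.065*ey+[0,0,.068]; a=-s*ex+[0,0,c]
print("dial",dm,"grip",dm+.055*a,"end",dm+.075*a)
g=o*[1,1,0]
# jaws: rear jaw edges guess printed as gate coords of pixels at z=.065
for q in [(522,215),(755,285),(553,455),(600,455)]:
    w=onz(C,px(*q),.065)-g; print(q,w@ex,w@ey)
for q in [(62,104),(411,97),(31,75),(437,72)]:
    w=onz(C,px(*q),.035)-g; print(q,w@ex,w@ey)
T=cal("top");print(proj(T,np.array([dm+.075*a])),"vs",np.array((349,338))*.7)
```

```text
[0.4746 0.069  0.012 ] [0.4606 0.3154 0.012 ] 0.24684840309063089 3.251103610159472 end [0.4844 0.1388 0.1294]
origin [0.5569 0.2073 0.012 ]
dial [0.5256 0.1404 0.068 ] grip [0.4941 0.1386 0.1131] end [0.4827 0.138  0.1294]
(522, 215) -0.04397520469531576 0.02095974904732737
(755, 285) -0.01900059023297028 0.0941222185407007
(553, 455) 0.04193402805711636 0.03598625154653959
(600, 455) 0.042191499166023425 0.051227208824226024
(62, 104) -0.07085702820912637 -0.12081317772750198
(411, 97) -0.07134932139407875 -0.008839784526435463
(31, 75) -0.08086377659797776 -0.13007389110158218
(437, 72) -0.0796800634242635 -0.0008130940268465542
[[245.0745 235.3582]] vs [244.3 236.6]
```

Call:
drive_tool:
  steps: [-0.11, 0, 0.1, -0.02, -0.22, 0, 0.25, -0.04, -0.34, 0, 0.4, -0.06, -0.45, 0.01, 0.55, -0.08, -0.56, 0.01, 0.66, -0.1]
  fingers: 1
  squeeze: 60

```text
time: 4.15
eef_pos: [0.494, 0.1372, 0.164]
tcp_rot: [-0.001, -0.176, 0.984, -0.0]
force: [0.2, 0.4, 0.2]
finger_gap: 0.0853
```

Call:
drive_tool:
  steps: [0, 0, 0.2, 0, 0, 0, 0.4, 0, 0, 0, 0.6, 0, 0, 0, 0.68, 0, 0, 0, 0.7, 0]

```text
time: 4.65
eef_pos: [0.4935, 0.1372, 0.0943]
tcp_rot: [-0.001, -0.175, 0.985, -0.0]
force: [-0.5, -0.0, 0.8]
finger_gap: 0.0852
```

Call:
drive_tool:
  steps: [0, 0, 0, 0, 0, 0, 0, 0, 0, 0, 0, 0, 0, 0, 0, 0, 0, 0, 0, 0]

```text
time: 5.15
eef_pos: [0.4946, 0.1376, 0.0957]
tcp_rot: [0.0, -0.175, 0.985, -0.0]
force: [0.4, 1.1, 0.6]
finger_gap: 0.0853
```

Now close, then look at the forces.

Call:
drive_tool:
  steps: [0, 0, 0, 0, 0, 0, 0, 0, 0, 0, 0, 0, 0, 0, 0, 0, 0, 0, 0, 0]
  fingers: -1
  squeeze: 50

```text
time: 5.65
eef_pos: [0.4943, 0.1381, 0.096]
tcp_rot: [0.0, -0.174, 0.985, 0.0]
force: [-1.7, 1.6, 4.7]
finger_gap: 0.0483
```

Call:
drive_tool:
  steps: [0, 0, 0, 0, 0, 0, 0, 0, 0, 0, 0, 0, 0, 0, 0, 0, 0, 0, 0, 0]

```text
time: 6.15
eef_pos: [0.4943, 0.1381, 0.096]
tcp_rot: [0.0, -0.174, 0.985, 0.0]
force: [-1.2, 1.4, 4.8]
finger_gap: 0.0481
```

Call:
drive_tool:
  steps: [0, 0, 0, 0.04, 0, 0, 0, 0.08, 0, 0, 0, 0.12, 0, 0, 0, 0.16, 0, 0, 0, 0.19]

```text
time: 6.65
eef_pos: [0.4911, 0.1393, 0.0971]
tcp_rot: [-0.003, 0.121, 0.993, 0.001]
force: [-17.8, -2.4, 35.6]
finger_gap: 0.0449
```

Call:
drive_tool:
  steps: [0, 0, 0, 0, 0, 0, 0, 0, 0, 0, 0, 0, 0, 0, 0, 0, 0, 0, 0, 0]

```text
time: 7.15
eef_pos: [0.4908, 0.1391, 0.0975]
tcp_rot: [-0.003, 0.12, 0.993, 0.001]
force: [-12.3, -1.5, 20.5]
finger_gap: 0.0445
```

Call:
drive_tool:
  steps: [0, 0, 0, 0, 0, 0, 0, 0, 0, 0, 0, 0, 0, 0, 0, 0, 0, 0, 0, 0]
  fingers: 1

```text
time: 7.65
eef_pos: [0.4946, 0.1375, 0.095]
tcp_rot: [-0.0, 0.122, 0.992, -0.0]
force: [-0.0, 0.4, -0.7]
finger_gap: 0.0854
```

Run:
```python
from h import *
p,R,s=tool(); print(p,s["force"],s["torque"],s["finger_gap"]); C=cal("wrist"); im=vision.snapshot("wrist")
np.savez("pics/w2.npz",K=C[0],R=C[1],t=C[2]); cv2.imwrite("pics/w2.png",im[:,:,::-1])
cv2.imwrite("pics/w2b.png",cv2.resize(im[150:410,100:460,::-1],(800,578),interpolation=cv2.INTER_CUBIC))
```

```text
[0.4946 0.1375 0.095 ] [-0.0261  0.4005 -0.6718] [-0.0246  0.0303 -0.0165] 0.08542923705807123
```

View pics/w2b.png

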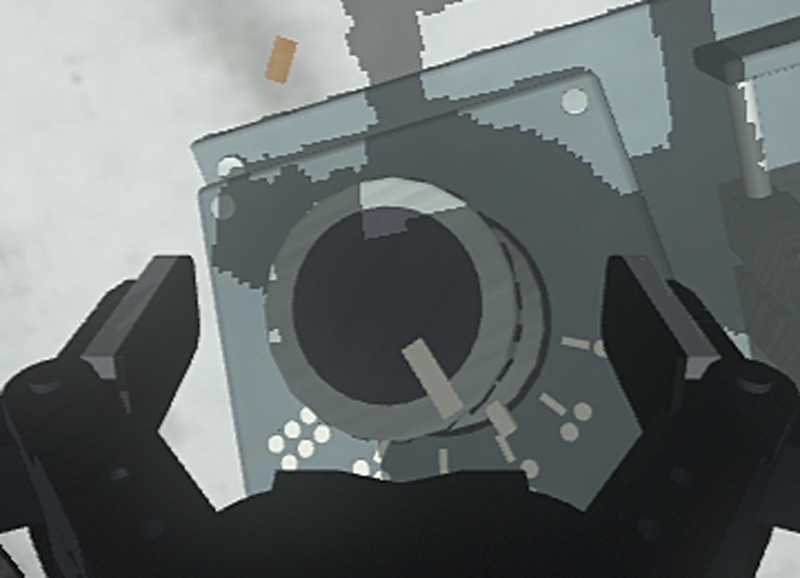

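The pointer (500,415) now lines up with mark 3 (507,450); marks 1 and 2 are at (575,342) and (555,405). I'll repeat the same turn once more.

Call:
drive_tool:
  steps: [0, 0, 0, -0.04, 0, 0, 0, -0.08, 0, 0, 0, -0.12, 0, 0, 0, -0.16, 0, 0, 0, -0.19]

```text
time: 8.2
eef_pos: [0.4945, 0.1375, 0.0951]
tcp_rot: [-0.0, -0.177, 0.984, -0.0]
force: [0.8, 0.8, -1.0]
finger_gap: 0.0855
```

Call:
drive_tool:
  steps: [0, 0, 0, 0, 0, 0, 0, 0, 0, 0, 0, 0, 0, 0, 0, 0, 0, 0, 0, 0]
  fingers: -1

```text
time: 8.7
eef_pos: [0.4942, 0.138, 0.0958]
tcp_rot: [0.0, -0.174, 0.985, 0.0]
force: [-2.9, 2.2, 5.8]
finger_gap: 0.0483
```

Call:
drive_tool:
  steps: [0, 0, 0, 0, 0, 0, 0, 0, 0, 0, 0, 0, 0, 0, 0, 0, 0, 0, 0, 0]

```text
time: 9.2
eef_pos: [0.4942, 0.138, 0.0958]
tcp_rot: [0.0, -0.174, 0.985, 0.0]
force: [-2.5, 2.5, 5.3]
finger_gap: 0.0477
```

Call:
drive_tool:
  steps: [0, 0, 0, 0.04, 0, 0, 0, 0.08, 0, 0, 0, 0.12, 0, 0, 0, 0.16, 0, 0, 0, 0.19]

```text
time: 9.7
eef_pos: [0.494, 0.1389, 0.0968]
tcp_rot: [0.0, 0.12, 0.993, 0.001]
force: [-7.3, -1.9, 18.1]
finger_gap: 0.0447
```

Call:
drive_tool:
  steps: [0, 0, 0, 0, 0, 0, 0, 0, 0, 0, 0, 0, 0, 0, 0, 0, 0, 0, 0, 0]

```text
time: 10.2
eef_pos: [0.4939, 0.1387, 0.0969]
tcp_rot: [0.0, 0.119, 0.993, 0.001]
force: [-6.4, -2.8, 13.1]
finger_gap: 0.0451
```

Call:
drive_tool:
  steps: [0, 0, 0, 0, 0, 0, 0, 0, 0, 0, 0, 0, 0, 0, 0, 0, 0, 0, 0, 0]
  fingers: 1

```text
time: 10.7
eef_pos: [0.4945, 0.1375, 0.095]
tcp_rot: [-0.0, 0.122, 0.992, -0.0]
force: [-0.1, -0.3, -0.4]
finger_gap: 0.0853
```

Call:
drive_tool:
  steps: [0, 0, -0.2, 0, 0, 0, -0.4, 0, 0, 0, -0.6, 0, 0, 0, -0.8, 0, 0, 0, -1, 0]

```text
time: 11.2
eef_pos: [0.4944, 0.1375, 0.1959]
tcp_rot: [-0.0, 0.122, 0.992, -0.0]
force: [-0.1, -0.5, -0.9]
finger_gap: 0.0855
```

Call:
drive_tool:
  steps: [0.03, 0.13, -0.06, 0, 0.06, 0.26, -0.12, 0, 0.08, 0.39, -0.18, 0, 0.1, 0.52, -0.24, 0, 0.13, 0.65, -0.27, 0]

```text
time: 11.7
eef_pos: [0.4977, 0.2054, 0.2223]
tcp_rot: [-0.0, 0.122, 0.993, -0.0]
force: [0.0, 0.8, 0.4]
finger_gap: 0.0854
```

Call:
drive_tool:
  steps: [0.03, 0.13, -0.06, -0.03, 0.06, 0.26, -0.12, -0.06, 0.1, 0.45, -0.2, -0.08, 0.13, 0.65, -0.27, -0.096, 0.13, 0.65, -0.27, -0.096]

```text
time: 12.2
eef_pos: [0.5012, 0.2731, 0.2497]
tcp_rot: [0.001, -0.03, 1.0, 0.001]
force: [0.5, -1.0, -0.3]
finger_gap: 0.0855
```

Run:
```python
from h import *
p,R,s=tool(); print(p,s["dq"]); C=cal("wrist"); im=vision.snapshot("wrist")
np.savez("pics/w3.npz",K=C[0],R=C[1],t=C[2]); cv2.imwrite("pics/w3.png",im[:,:,::-1])
cv2.imwrite("pics/w3b.png",cv2.resize(im[170:350,120:360,::-1],(800,600),interpolation=cv2.INTER_CUBIC))
```

```text
[0.5012 0.2731 0.2497] [-0.0332 -0.0089  0.0488 -0.041   0.0042  0.0078]
```

View pics/w3b.png

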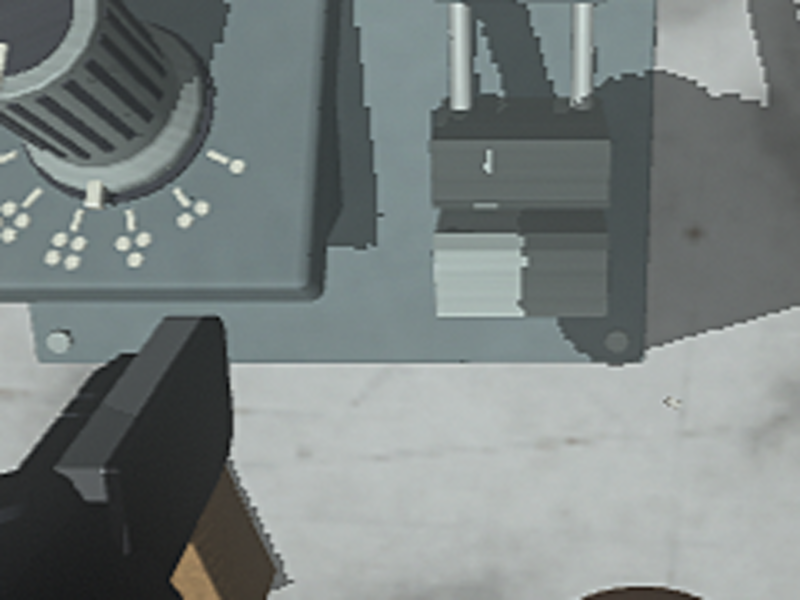

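Run:
```python
from h import *
d=np.load("pics/w3.npz"); C=(d["K"],d["R"],d["t"])
px=lambda a,b: np.array([120+a*.3-.35,170+b*.3-.35])
A=onz(C,px(38,362),.012);B=onz(C,px(645,362),.012);v=B-A;print(A,B,np.linalg.norm(v),np.degrees(np.arctan2(-v[0],v[1])))
yaw=np.radians(3.0); ex=np.array([np.cos(yaw),np.sin(yaw),0]);ey=np.array([-ex[1],ex[0],0])
o=np.array([.5569,.2073,0]); o2=(B-.09*ex-.115*ey); print("origin from back",o2)
G=lambda w:(np.array([(w-o)@ex,(w-o)@ey,w[2]]))
for q in [(432,140),(610,140),(432,208),(610,208),(436,235),(607,235),(436,262),(607,262),(437,317),(607,317)]: print(q,G(onz(C,px(*q),.065)))
s,c=np.sin(np.radians(35)),np.cos(np.radians(35))
a=-s*ex+[0,0,c]; up=c*ex+[0,0,s]; dm=o-.035*ex-.065*ey+[0,0,.068]
def dial(q,h):
    O,D=ray(C,px(*q)); P=O+D*((dm+h*a-O)@a)/(D@a); r=P-dm; x,y=r@(-ey),r@up  # right, up as robot sees
    return np.hypot(x,y)*1e3, np.degrees(np.arctan2(x,y))
for n,q,h in [("1",(222,160),0),("2",(181,199),0),("3",(130,218),0),("4",(77,220),0),("5",(33,198),0),("d1",(237,167),0),("4dots",(68,248),0),("ptr0",(93,193),0),("ptr8",(93,193),.008),("ptr13",(93,193),.013),("ptrtop",(94,183),.013)]: print(n,dial(q,h))
print("dm",proj(C,dm[None]))
```

```text
[0.6541 0.0796 0.012 ] [0.6397 0.3281 0.012 ] 0.24894400662062557 3.3149353591318698
origin from back [0.5558 0.2085 0.012 ]
(432, 140) [-0.023   0.0363  0.065 ]
(610, 140) [-0.0233  0.095   0.065 ]
(432, 208) [0.001  0.0357 0.065 ]
(610, 208) [0.0007 0.0956 0.065 ]
(436, 235) [0.0108 0.0369 0.065 ]
(607, 235) [0.0105 0.0949 0.065 ]
(436, 262) [0.0208 0.0366 0.065 ]
(607, 262) [0.0205 0.0952 0.065 ]
(437, 317) [0.0417 0.0365 0.065 ]
(607, 317) [0.0413 0.0957 0.065 ]
1 (np.float64(39.99520717188414), np.float64(-63.09716043270118))
2 (np.float64(39.16215064027601), np.float64(-37.84214718363904))
3 (np.float64(38.14415011755868), np.float64(-13.310545059229064))
4 (np.float64(38.61322272078517), np.float64(11.421435912439934))
5 (np.float64(38.1410997115032), np.float64(35.983127008373295))
d1 (np.float64(45.46538146541194), np.float64(-63.36597131733493))
4dots (np.float64(47.61616901258509), np.float64(11.142369454896187))
ptr0 (np.float64(29.389326639974364), np.float64(7.474416791226465))
ptr8 (np.float64(31.186213645905525), np.float64(0.6770956084683768))
ptr13 (np.float64(32.511148694755235), np.float64(-3.157151613488924))
ptrtop (np.float64(29.38930987002051), np.float64(-3.2697426388787347))
dm [[154.7196 201.336 ]]
```

Run:
```python
from h import *
im=cv2.imread("pics/w3.png"); cv2.imwrite("pics/w3c.png",cv2.resize(im[140:260,60:220],(800,600),interpolation=cv2.INTER_CUBIC))
yaw=np.radians(3.2); ex=np.array([np.cos(yaw),np.sin(yaw),0]);ey=np.array([-ex[1],ex[0],0]); o=np.array([.5563,.208,0])
s,c=np.sin(np.radians(35)),np.cos(np.radians(35))
a=-s*ex+[0,0,c]; up=c*ex+[0,0,s]; dm=o-.035*ex-.065*ey+[0,0,.068]
def dial(C,q,h):
    O,D=ray(C,q); P=O+D*((dm+h*a-O)@a)/(D@a); r=P-dm; x,y=r@(-ey),r@up
    return np.round([np.hypot(x,y)*1e3, np.degrees(np.arctan2(x,y))],1)
d=np.load("pics/w1.npz"); C1=(d["K"],d["R"],d["t"]); p1=lambda a,b: np.array([215+a/3.6-.4,200+b/3.6-.4])
d=np.load("pics/w2.npz"); C2=(d["K"],d["R"],d["t"]); p2=lambda a,b: np.array([100+a*.45-.3,150+b*.45-.3])
for n,C,q in [("w1 mark1",C1,p1(354,307)),("w1 mark6",C1,p1(127,311)),("w1 mark4",C1,p1(212,382)),("w1 2dots",C1,p1(337,372)),("w2 m1",C2,p2(575,342)),("w2 m2",C2,p2(553,404)),("w2 m3",C2,p2(507,449)),("w2 m4",C2,p2(443,460))]: print(n,dial(C,q,0))
for h in (.0,.004,.008,.013): print(h,"w1ptr",dial(C1,p1(305,335),h),"w2ptr",dial(C2,p2(501,418),h))
print("end lines w1",dial(C1,p1(262,245),.075),dial(C1,p1(292,287),.075),"w2",dial(C2,p2(412,345),.075),dial(C2,p2(452,412),.075))
```

```text
w1 mark1 [ 37.8 -62.4]
w1 mark6 [38.3 62.4]
w1 mark4 [39.3 13. ]
w1 2dots [ 45.4 -37.6]
w2 m1 [ 37.8 -62.4]
w2 m2 [ 38.6 -37. ]
w2 m3 [ 39.4 -12.5]
w2 m4 [38.2 12.7]
0.0 w1ptr [ 31.5 -36.4] w2ptr [ 32.3 -16.5]
0.004 w1ptr [ 31.5 -35.8] w2ptr [ 32.  -17.1]
0.008 w1ptr [ 31.6 -35.3] w2ptr [ 31.8 -17.7]
0.013 w1ptr [ 31.7 -34.7] w2ptr [ 31.5 -18.5]
end lines w1 [ 10.1 -31.9] [ 22.  -33.4] w2 [ 10.2 -13.7] [ 22.6 -16. ]
```

View pics/w3c.png

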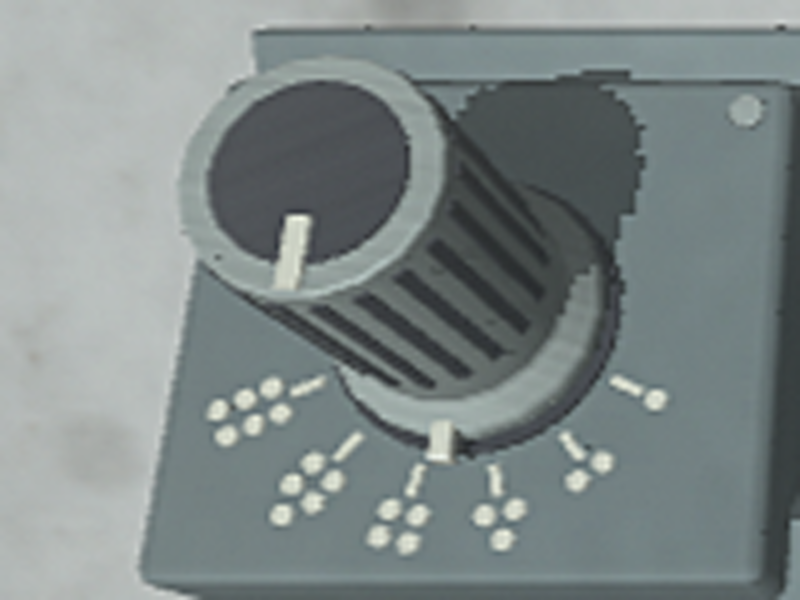

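```bash
cat >> h.py <<'E'
yaw=np.radians(3.2); ex=np.array([np.cos(yaw),np.sin(yaw),0]);ey=np.array([-ex[1],ex[0],0]); go=np.array([.5563,.208,0])
_s,_c=np.sin(np.radians(35)),np.cos(np.radians(35))
a=-_s*ex+[0,0,_c]; up=_c*ex+[0,0,_s]; dm=go-.035*ex-.065*ey+[0,0,.068]
def dial(C,q,h):
    O,D=ray(C,q); P=O+D*((dm+h*a-O)@a)/(D@a); r=P-dm; x,y=r@(-ey),r@up
    return np.round([x*1e3,y*1e3,np.hypot(x,y)*1e3, np.degrees(np.arctan2(x,y))],1)
E
python3 - <<'E'
from h import *
d=np.load("pics/w3.npz"); C=(d["K"],d["R"],d["t"])
px=lambda a,b: np.array([60+a*.2-.4,140+b*.2-.4])
for n,q,h in [("endc",(312,180),.075),("end in",(298,216),.075),("end out",(286,287),.075),("ptr top",(441,422),.010),("ptr top",(441,422),.013),("ptr bot",(439,458),.003),("ptr bot",(439,458),0),("m3",(493,480),0),("m4",(414,481),0),("m1",(625,386),0),("m6",(308,386),0)]: print(n,h,dial(C,px(*q),h))
E
```

```text
endc 0.075 [-0.6  3.5  3.6 -9.7]
end in 0.075 [ 0.7 10.1 10.1  4.1]
end out 0.075 [ 0.7 22.8 22.8  1.7]
ptr top 0.01 [ 0.3 28.3 28.3  0.7]
ptr top 0.013 [-1.  29.1 29.1 -1.9]
ptr bot 0.003 [ 2.8 34.1 34.2  4.7]
ptr bot 0 [ 4.1 33.4 33.6  7. ]
m3 0 [ -7.8  38.1  38.8 -11.5]
m4 0 [ 8.6 38.3 39.3 12.7]
m1 0 [-33.3  17.6  37.6 -62.1]
m6 0 [33.8 17.8 38.2 62.3]
```

The sleeve is stuck between 3 and 4: the end-face line is at about +2°, with mark 4 at +12.7° and mark 3 at −11.5°. I'll regrip and turn it a bit further.

Call:
drive_tool:
  steps: [0.01, -0.15, 0, 0, 0.03, -0.3, 0, 0, 0.04, -0.45, 0, 0, 0.06, -0.6, 0, 0, 0.07, -0.7, 0, 0]

```text
time: 12.75
eef_pos: [0.4974, 0.1973, 0.2494]
tcp_rot: [-0.0, -0.027, 1.0, -0.0]
force: [0.3, -0.1, -0.1]
finger_gap: 0.0854
```

Call:
drive_tool:
  steps: [0.02, -0.15, 0.1, -0.01, 0.04, -0.3, 0.2, -0.02, 0.05, -0.45, 0.3, -0.03, 0.07, -0.6, 0.4, -0.04, 0.08, -0.64, 0.54, -0.05]

```text
time: 13.25
eef_pos: [0.4935, 0.1333, 0.1955]
tcp_rot: [0.001, -0.106, 0.994, -0.0]
force: [-0.5, -0.1, 0.4]
finger_gap: 0.0852
```

Call:
drive_tool:
  steps: [0, 0, 0.25, 0, 0, 0, 0.5, 0, 0, 0, 0.75, 0, 0, 0, 0.95, 0, 0, 0, 1, 0]

```text
time: 13.75
eef_pos: [0.4916, 0.1344, 0.0934]
tcp_rot: [-0.002, -0.106, 0.994, -0.0]
force: [-0.9, 0.4, 0.6]
finger_gap: 0.0856
```

Run:
```python
from h import *
p,R,s=tool(); print(p,s["tcp_rot"],s["force"]); C=cal("wrist"); im=vision.snapshot("wrist")
np.savez("pics/w4.npz",K=C[0],R=C[1],t=C[2]); cv2.imwrite("pics/w4.png",im[:,:,::-1])
# bright blob on end face: pixels whose end-plane radius is 8..22 mm
g=im.min(2).astype(float); best=[]
for v in range(420):
    for u in range(180,380):
        x,y,r,t=dial(C,(u,v),.075)
        if 10<r<16 and abs(t)<60: best.append((t,g[v,u]))
b=np.array(best); 
for t in range(-50,55,5):
    m=abs(b[:,0]-t)<2.5; print(t,round(b[m,1].mean()),end="; ")
```

```text
[0.4916 0.1344 0.0934] [-0.0022 -0.1061  0.9944 -0.0001] [-0.8905  0.3589  0.5518]
-50 47; -45 47; -40 47; -35 48; -30 48; -25 48; -20 48; -15 48; -10 49; -5 98; 0 127; 5 126; 10 111; 15 54; 20 49; 25 49; 30 50; 35 50; 40 51; 45 50; 50 51;
```

Call:
drive_tool:
  steps: [-0.025, 0.03, 0, 0, -0.025, 0.03, 0, 0, -0.025, 0.03, 0, 0, -0.025, 0.03, 0, 0, -0.025, 0.03, 0, 0]
  fingers: -1
  squeeze: 60

```text
time: 14.3
eef_pos: [0.4963, 0.1386, 0.0972]
tcp_rot: [0.002, -0.106, 0.994, -0.001]
force: [-0.6, -0.6, 5.7]
finger_gap: 0.0457
```

Call:
drive_tool:
  steps: [0, 0, 0, 0, 0, 0, 0, 0, 0, 0, 0, 0.03, 0, 0, 0, 0.06, 0, 0, 0, 0.09]

```text
time: 14.8
eef_pos: [0.4983, 0.1387, 0.0961]
tcp_rot: [0.004, 0.034, 0.999, 0.0]
force: [6.8, -5.6, -10.6]
finger_gap: 0.0446
```

```bash
cat >> h.py <<'E'
def line():
    C=cal("wrist"); im=vision.snapshot("wrist"); g=im.min(2).astype(float); v,u=np.mgrid[0:420:2,150:410:2]
    b=np.array([[*dial(C,(x,y),.075)[2:],g[y,x]] for x,y in zip(u.ravel(),v.ravel())])
    b=b[(b[:,0]>11)&(b[:,0]<20)&(abs(b[:,1])<60)]; w=np.clip(b[:,2]-np.median(b[b[:,0]<15,2])-30,0,None)*(b[:,0]<15.5)
    return (b[:,1]*w).sum()/w.sum(), im, C
E
python3 - <<'E'
from h import *
print(line()[0]); p,R,s=tool(); print(p,s["force"],s["torque"])
E
```

```text
12.931446540880502
[0.4984 0.1386 0.096 ] [ 5.4869 -6.2017 -7.1843] [ 2.063  -1.0251  2.0295]
```

Call:
drive_tool:
  steps: [0, 0, 0, 0, 0, 0, 0, 0, 0, 0, 0, 0, 0, 0, 0, 0, 0, 0, 0, 0]
  fingers: 1

```text
time: 15.35
eef_pos: [0.4951, 0.1389, 0.0955]
tcp_rot: [0.0, 0.035, 0.999, 0.0]
force: [0.1, 0.3, -0.6]
finger_gap: 0.0848
```

Run:
```python
from h import *
t,im,C=line(); print(t); p,R,s=tool(); print(p,s["force"])
np.savez("pics/w5.npz",K=C[0],R=C[1],t=C[2]); cv2.imwrite("pics/w5.png",im[:,:,::-1])
```

```text
13.684428844926611
[0.495  0.1389 0.0954] [ 0.1287  0.3104 -0.377 ]
```

Call:
drive_tool:
  steps: [0, 0, -0.3, 0, 0, 0, -0.5, 0, 0, 0, -0.7, 0, 0, 0, -0.9, 0, 0, 0, -1, 0]

```text
time: 15.9
eef_pos: [0.4959, 0.139, 0.197]
tcp_rot: [0.001, 0.035, 0.999, 0.0]
force: [0.3, 1.1, 0.3]
finger_gap: 0.0856
```

Call:
drive_tool:
  steps: [0, 0.13, -0.06, 0, 0, 0.26, -0.12, 0, 0, 0.39, -0.18, 0, 0, 0.52, -0.24, 0, 0, 0.65, -0.27, 0]

```text
time: 16.4
eef_pos: [0.4997, 0.2053, 0.2225]
tcp_rot: [0.0, 0.034, 0.999, 0.0]
force: [-0.2, -0.3, 0.3]
finger_gap: 0.0851
```

Call:
drive_tool:
  steps: [0, 0.13, -0.06, -0.01, 0, 0.26, -0.12, -0.02, 0, 0.45, -0.2, -0.04, 0, 0.65, -0.27, -0.04, 0, 0.65, -0.27, -0.04]

```text
time: 16.9
eef_pos: [0.5049, 0.2714, 0.2504]
tcp_rot: [0.001, -0.03, 1.0, 0.001]
force: [1.3, -0.4, 0.6]
finger_gap: 0.0854
```

Run:
```python
from h import *
p,R,s=tool(); C=cal("wrist"); im=vision.snapshot("wrist"); print(p,s["dq"])
np.savez("pics/w6.npz",K=C[0],R=C[1],t=C[2]); cv2.imwrite("pics/w6.png",im[:,:,::-1])
cv2.imwrite("pics/w6b.png",cv2.resize(im[140:300,90:310,::-1],(800,582),interpolation=cv2.INTER_CUBIC))
```

```text
[0.5049 0.2714 0.2504] [-0.0331 -0.0057  0.0478 -0.0409  0.0054 -0.0202]
```

View pics/w6b.png

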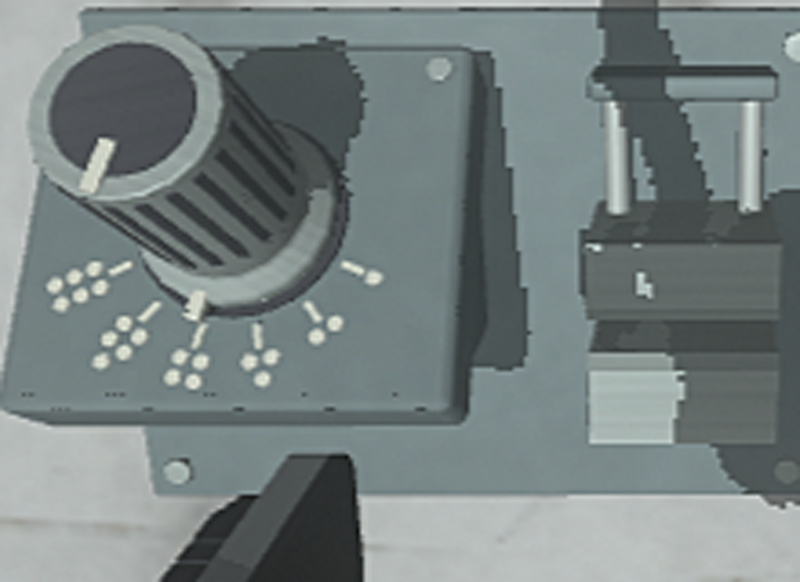

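Run:
```python
from h import *
d=np.load("pics/w6.npz"); C=(d["K"],d["R"],d["t"])
px=lambda a,b: np.array([90+a*.275-.36,140+b*.275-.36])
for n,q,h in [("end in",(105,141),.075),("end out",(90,190),.075),("ptr top",(199,294),.011),("ptr bot",(192,319),.002),("m3",(258,336),0),("m4",(199,336),0),("m1",(351,267),0),("m6",(121,269),0)]: print(n,h,dial(C,px(*q),h))
G=lambda w:np.array([(w-go)@ex,(w-go)@ey])
# column profile along the jaws
im=cv2.imread("pics/w6.png").astype(int); 
for u0 in (265,270,290,295): print(u0,[(v,int(im[v,u0-2:u0+3].mean())) for v in range(200,266)])
for q in [(586,243),(780,243),(586,318),(780,318),(590,352),(776,352),(590,370),(776,370),(590,443),(776,443)]:
    print(q,G(onz(C,px(*q),.065)),px(*q), G(onz(C,px(*q),.061)))
```

```text
end in 0.075 [ 2.9 10.3 10.7 15.9]
end out 0.075 [ 4.4 22.3 22.7 11.2]
ptr top 0.011 [ 5.  28.8 29.2  9.9]
ptr bot 0.002 [10.1 33.7 35.2 16.6]
m3 0 [ -8.5  38.1  39.1 -12.6]
m4 0 [ 8.3 38.2 39.1 12.2]
m1 0 [-33.2  17.5  37.5 -62.2]
m6 0 [33.6 18.2 38.2 61.5]
265 [(200, 83), (201, 72), (202, 79), (203, 83), (204, 80), (205, 70), (206, 66), (207, 134), (208, 103), (209, 104), (210, 103), (211, 102), (212, 102), (213, 103), (214, 99), (215, 143), (216, 140), (217, 137), (218, 147), (219, 144), (220, 147), (221, 94), (222, 99), (223, 102), (224, 104), (225, 90), (226, 94), (227, 96), (228, 72), (229, 78), (230, 77), (231, 79), (232, 83), (233, 83), (234, 82), (235, 81), (236, 67), (237, 158), (238, 149), (239, 147), (240, 147), (241, 139), (242, 181), (243, 179), (244, 175), (245, 176), (246, 180), (247, 177), (248, 172), (249, 172), (250, 175), (251, 173), (252, 173), (253, 174), (254, 176), (255, 177), (256, 171), (257, 173), (258, 176), (259, 176), (260, 178), (261, 191), (262, 125), (263, 131), (264, 133), (265, 133)]
270 [(200, 72), (201, 71), (202, 73), (203, 74), (204, 73), (205, 
[... 2145 characters left out ...]
258, 103), (259, 104), (260, 105), (261, 109), (262, 79), (263, 83), (264, 84), (265, 84)]
(586, 243) [-0.0243  0.0355] [250.79  206.465] [-0.0231  0.0351]
(780, 243) [-0.0244  0.094 ] [304.14  206.465] [-0.0232  0.0943]
(586, 318) [-0.0002  0.0349] [250.79 227.09] [0.0013 0.0345]
(780, 318) [-0.0003  0.0946] [304.14 227.09] [0.0011 0.095 ]
(590, 352) [0.0111 0.0359] [251.89 236.44] [0.0127 0.0355]
(776, 352) [0.0109 0.0937] [303.04 236.44] [0.0125 0.094 ]
(590, 370) [0.0171 0.0358] [251.89 241.39] [0.0188 0.0354]
(776, 370) [0.017  0.0938] [303.04 241.39] [0.0187 0.0942]
(590, 443) [0.0423 0.0352] [251.89  261.465] [0.0443 0.0348]
(776, 443) [0.0421 0.0945] [303.04  261.465] [0.0442 0.0948]
```

The pointer is at 4: end line and pointer read about 10 to 17°, averaging 13°, against mark 4 at 12.2°. The jaw gap measures 10.9 mm against 11 expected. The gap middle is at gate (7,65) mm, which is world (0.560,0.273). Next is the rack.

Call:
drive_tool:
  steps: [0, -0.17, 0, 0.02, 0.01, -0.34, 0, 0.04, 0.01, -0.52, 0, 0.06, 0.02, -0.69, 0, 0.08, 0.02, -0.86, 0, 0.1]

```text
time: 17.45
eef_pos: [0.5063, 0.181, 0.2489]
tcp_rot: [-0.001, 0.13, 0.992, -0.001]
force: [-0.0, 0.2, 0.4]
finger_gap: 0.0855
```

Call:
drive_tool:
  steps: [-0.05, -0.17, 0, 0.02, -0.1, -0.33, 0, 0.04, -0.15, -0.5, 0, 0.06, -0.2, -0.66, 0, 0.08, -0.25, -0.83, 0, 0.1]

```text
time: 17.95
eef_pos: [0.5093, 0.0944, 0.2489]
tcp_rot: [-0.0, 0.283, 0.959, -0.001]
force: [-0.0, 0.8, -0.5]
finger_gap: 0.0856
```

Call:
drive_tool:
  steps: [-0.1, -0.14, 0, 0.02, -0.2, -0.28, 0, 0.04, -0.29, -0.43, 0, 0.06, -0.39, -0.57, 0, 0.08, -0.49, -0.71, 0, 0.1]

```text
time: 18.45
eef_pos: [0.5119, 0.0083, 0.2489]
tcp_rot: [-0.0, 0.43, 0.903, -0.001]
force: [0.4, 0.3, -0.1]
finger_gap: 0.0858
```

Call:
drive_tool:
  steps: [-0.14, -0.11, 0, 0.02, -0.28, -0.21, 0, 0.04, -0.41, -0.32, 0, 0.06, -0.55, -0.42, 0, 0.08, -0.69, -0.53, 0, 0.1]

```text
time: 18.95
eef_pos: [0.5145, -0.0785, 0.249]
tcp_rot: [-0.0, 0.566, 0.825, -0.001]
force: [0.3, 0.5, -1.0]
finger_gap: 0.0858
```

Call:
drive_tool:
  steps: [-0.16, -0.06, 0.06, 0.02, -0.33, -0.12, 0.12, 0.04, -0.5, -0.18, 0.18, 0.06, -0.7, -0.25, 0.25, 0.08, -0.82, -0.29, 0.3, 0.1]

```text
time: 19.45
eef_pos: [0.5169, -0.166, 0.2185]
tcp_rot: [-0.0, 0.688, 0.726, -0.001]
force: [-0.2, -0.2, 0.1]
finger_gap: 0.0859
```

Run:
```python
from h import *
p,R,s=tool(); C=cal("wrist"); im=vision.snapshot("wrist"); print(p,s["tcp_rot"],s["qpos"],s["force"])
np.savez("pics/w7.npz",K=C[0],R=C[1],t=C[2]); cv2.imwrite("pics/w7.png",im[:,:,::-1])
cv2.imwrite("pics/w7b.png",cv2.resize(im[:,:,::-1],(800,600),interpolation=cv2.INTER_CUBIC))
```

```text
[ 0.5169 -0.166   0.2185] [-0.0004  0.6881  0.7256 -0.0009] [-0.438   0.2363  1.593  -0.0015  1.3137 -0.4907] [-0.2394 -0.1749  0.1111]
```

View pics/w7b.png

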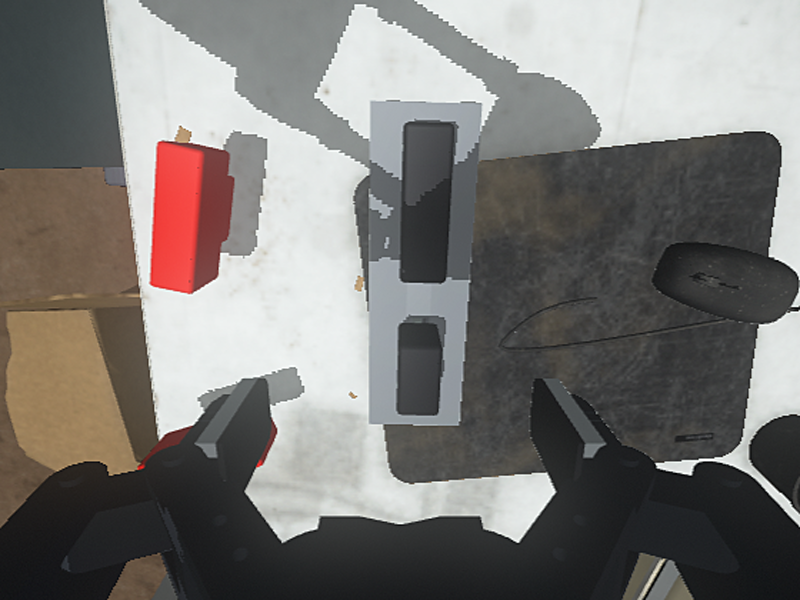

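The wide head's top face spans (402–457, 121–283), with the narrow head below it at (420,367) and the red look-alikes to the left. I'll measure the head with a mask.

Run:
```python
from h import *
d=np.load("pics/w7.npz"); C=(d["K"],d["R"],d["t"]); im=cv2.imread("pics/w7.png")
g=im.max(2); m=np.zeros_like(g); m[75:205,272:326]=(g[75:205,272:326]<88)*255
m=cv2.morphologyEx(m,cv2.MORPH_OPEN,np.ones((3,3)))
cs,_=cv2.findContours(m,cv2.RETR_EXTERNAL,cv2.CHAIN_APPROX_NONE); c=max(cs,key=cv2.contourArea); print(cv2.boundingRect(c),cv2.contourArea(c))
P=np.array([onz(C,p[0],.105)[:2] for p in c]); r=cv2.minAreaRect((P*1000).astype(np.float32)); print(r)
Q=np.array([onz(C,np.array(q)*.7-.15,.06) for q in [(370,101),(482,102),(463,424),(370,424)]]); print(Q)
v=Q[0]-Q[3]; print("left edge yaw",np.degrees(np.arctan2(-v[0],v[1])),np.linalg.norm(v)); v=Q[1]-Q[2]; print("right",np.degrees(np.arctan2(-v[0],v[1])),np.linalg.norm(v)); print(Q.mean(0))
yw=np.radians(93.3+0); p,R,s=tool(); x=R.as_matrix()[:,0]; print("tool yaw",np.degrees(np.arctan2(x[1],x[0])))
```

```text
(280, 85, 38, 113) 3572.5
((528.824951171875, -113.22146606445312), (28.262527465820312, 88.76529693603516), 1.277005910873413)
[[ 0.4927 -0.0551  0.06  ]
 [ 0.5622 -0.052   0.06  ]
 [ 0.572  -0.281   0.06  ]
 [ 0.5002 -0.2849  0.06  ]]
left edge yaw 1.863926151982129 0.22988764102301673
right 2.4479066658010775 0.22914167224590765
[ 0.5318 -0.1682  0.06  ]
tool yaw 92.90219394622589
```

Call:
drive_tool:
  steps: [0.1, 0.03, 0.1, 0, 0.2, 0.06, 0.2, 0, 0.3, 0.09, 0.3, 0, 0.42, 0.12, 0.4, -0.005, 0.52, 0.145, 0.5, 0.005]

```text
time: 20.0
eef_pos: [0.5295, -0.1092, 0.1683]
tcp_rot: [-0.0, 0.692, 0.722, 0.0]
force: [0.1, -0.2, 0.8]
finger_gap: 0.085
```

Call:
drive_tool:
  steps: [0, 0, 0.25, 0, 0, 0, 0.5, 0, 0, 0, 0.75, 0, 0, 0, 0.92, 0, 0, 0, 0.98, 0]

```text
time: 20.5
eef_pos: [0.528, -0.1095, 0.069]
tcp_rot: [-0.002, 0.692, 0.722, -0.001]
force: [-0.1, -0.5, 0.2]
finger_gap: 0.0855
```

Call:
drive_tool:
  steps: [0, 0, 0, 0, 0, 0, 0, 0, 0, 0, 0, 0, 0, 0, 0, 0, 0, 0, 0, 0]

```text
time: 21.0
eef_pos: [0.5299, -0.1116, 0.072]
tcp_rot: [0.001, 0.693, 0.721, 0.0]
force: [0.2, 0.3, 0.0]
finger_gap: 0.0853
```

Call:
drive_tool:
  steps: [-0.01, 0, 0, 0, -0.01, 0, 0, 0, -0.01, 0, 0, 0, -0.01, 0, 0, 0, -0.01, 0, 0, 0]
  fingers: -1
  squeeze: 70

```text
time: 21.5
eef_pos: [0.5298, -0.1126, 0.0714]
tcp_rot: [0.0, 0.693, 0.721, 0.0]
force: [-0.1, -0.7, 1.0]
finger_gap: 0.0269
```

Call:
drive_tool:
  steps: [0, 0, 0, 0, 0, 0, 0, 0, 0, 0, 0, 0, 0, 0, 0, 0, 0, 0, 0, 0]

```text
time: 22.0
eef_pos: [0.5298, -0.1126, 0.0714]
tcp_rot: [0.0, 0.693, 0.721, 0.0]
force: [-0.8, 0.1, 1.3]
finger_gap: 0.027
```

Call:
drive_tool:
  steps: [0, 0, -0.1, 0, 0, 0, -0.25, 0, 0, 0, -0.4, 0, 0, 0, -0.6, 0, 0, 0, -0.8, 0]

```text
time: 22.5
eef_pos: [0.5289, -0.1121, 0.1519]
tcp_rot: [-0.001, 0.693, 0.721, -0.0]
force: [0.3, -0.1, -0.8]
finger_gap: 0.0273
```

Call:
drive_tool:
  steps: [0, 0, -0.3, 0, 0.1, 0, -0.6, 0, 0.35, 0.05, -0.68, 0, 0.65, 0.08, -0.68, 0, 0.96, 0.115, -0.68, 0]

```text
time: 23.0
eef_pos: [0.5368, -0.0152, 0.22]
tcp_rot: [0.0, 0.693, 0.721, 0.0]
force: [0.0, 0.6, -1.8]
finger_gap: 0.0271
```

Call:
drive_tool:
  steps: [0.25, 0.02, 0, 0, 0.45, 0.05, 0, 0, 0.65, 0.07, 0, 0, 0.8, 0.09, 0, 0, 0.96, 0.115, 0, 0]

```text
time: 23.5
eef_pos: [0.5444, 0.0811, 0.2193]
tcp_rot: [-0.0, 0.693, 0.721, -0.0]
force: [0.2, -0.5, -1.6]
finger_gap: 0.027
```

Call:
drive_tool:
  steps: [0.2, 0.02, 0, 0, 0.4, 0.05, 0, 0, 0.6, 0.07, 0, 0, 0.8, 0.09, 0, 0, 0.96, 0.115, 0, 0]

```text
time: 24.0
eef_pos: [0.5522, 0.1779, 0.2192]
tcp_rot: [-0.0, 0.692, 0.721, -0.0]
force: [0.5, -0.5, -1.7]
finger_gap: 0.0272
```

Call:
drive_tool:
  steps: [0.25, 0.02, 0, 0, 0.5, 0.05, 0, 0, 0.75, 0.08, 0, -0.005, 0.9, 0.115, 0, -0.005, 0.96, 0.115, 0, -0.005]

```text
time: 24.5
eef_pos: [0.5603, 0.2744, 0.219]
tcp_rot: [0.0, 0.686, 0.727, -0.0]
force: [0.3, 0.7, -0.9]
finger_gap: 0.0274
```

Call:
drive_tool:
  steps: [0, 0, 0, 0, 0, 0, 0, 0, 0, 0, 0, 0, 0, 0, 0, 0, 0, 0, 0, 0]

```text
time: 25.0
eef_pos: [0.56, 0.2724, 0.2194]
tcp_rot: [0.0, 0.687, 0.726, -0.0]
force: [0.5, 0.1, -1.1]
finger_gap: 0.0271
```

Run:
```python
from h import *
p,R,s=tool(); C=cal("wrist"); im=vision.snapshot("wrist"); x=R.as_matrix()[:,0]; print(p,np.degrees(np.arctan2(x[1],x[0])),s["dq"],s["force"])
np.savez("pics/w8.npz",K=C[0],R=C[1],t=C[2]); cv2.imwrite("pics/w8.png",im[:,:,::-1])
cv2.imwrite("pics/w8b.png",cv2.resize(im[:,:,::-1],(800,600),interpolation=cv2.INTER_CUBIC))
tgt=go+.007*ex+.065*ey; dl=tgt-p; M=R.as_matrix(); print("target",tgt,"tool shift",dl@M)
```

```text
[0.56   0.2724 0.2194] 93.18612007341318 [ 0.0048  0.0009 -0.0007  0.0015 -0.0019 -0.0007] [ 0.4797  0.1421 -1.1463]
target [0.5597 0.2733 0.    ] tool shift [ 0.0009 -0.0003  0.2194]
```

View pics/w8b.png

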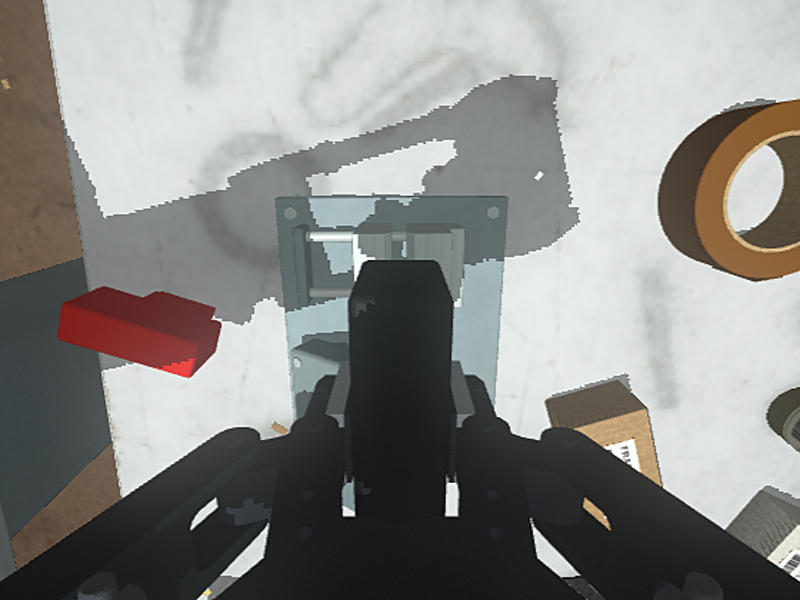

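The blade is held square above the jaws; the gap shows at (398,243), in line with the head's middle at (400,265). I'll lower it with force checks.

Call:
drive_tool:
  steps: [0, 0, 0.2, 0, 0.01, 0, 0.4, 0, 0.01, 0, 0.6, 0, 0.01, 0, 0.8, 0, 0.01, 0, 0.9, 0]

```text
time: 25.55
eef_pos: [0.5588, 0.2735, 0.1275]
tcp_rot: [-0.001, 0.687, 0.727, -0.001]
force: [0.1, -0.1, -0.2]
finger_gap: 0.0273
```

Call:
drive_tool:
  steps: [0, 0, 0, 0, 0, 0, 0.05, 0, 0, 0, 0.1, 0, 0, 0, 0.15, 0, 0, 0, 0.2, 0]

```text
time: 26.05
eef_pos: [0.5601, 0.2742, 0.1093]
tcp_rot: [0.0, 0.687, 0.727, 0.0]
force: [-0.1, -0.1, -1.1]
finger_gap: 0.0271
```

Call:
drive_tool:
  steps: [0, 0, 0, 0, 0, 0, 0, 0, 0, 0, 0, 0, 0, 0, 0, 0, 0, 0, 0, 0]

```text
time: 26.55
eef_pos: [0.56, 0.2741, 0.1095]
tcp_rot: [0.0, 0.687, 0.727, 0.0]
force: [0.3, -0.2, -2.0]
finger_gap: 0.0272
```

Call:
drive_tool:
  steps: [0, 0, 0.07, 0, 0, 0, 0.14, 0, 0, 0, 0.2, 0, 0, 0, 0.25, 0, 0, 0, 0.28, 0]

```text
time: 27.05
eef_pos: [0.5595, 0.2739, 0.0803]
tcp_rot: [-0.0, 0.687, 0.727, -0.001]
force: [-0.5, 0.2, -1.7]
finger_gap: 0.0268
```

Call:
drive_tool:
  steps: [0, 0, 0.01, 0, 0, 0, 0.02, 0, 0, 0, 0.03, 0, 0, 0, 0.04, 0, 0, 0, 0.05, 0]

```text
time: 27.55
eef_pos: [0.56, 0.2741, 0.0764]
tcp_rot: [0.0, 0.687, 0.727, 0.0]
force: [-1.3, -0.3, 7.9]
finger_gap: 0.0269
```

Call:
drive_tool:
  steps: [0, 0, 0.005, 0, 0, 0, 0.01, 0, 0, 0, 0.01, 0, 0, 0, 0.01, 0, 0, 0, 0.01, 0]

```text
time: 28.05
eef_pos: [0.56, 0.2741, 0.0764]
tcp_rot: [0.0, 0.687, 0.727, 0.0]
force: [-1.1, -1.1, 5.0]
finger_gap: 0.0272
```

Call:
drive_tool:
  steps: [0, 0, 0, 0, 0, 0, 0, 0, 0, 0, 0, 0, 0, 0, 0, 0, 0, 0, 0, 0]
  fingers: 0.2

```text
time: 28.55
eef_pos: [0.5598, 0.2741, 0.0751]
tcp_rot: [-0.0, 0.687, 0.727, -0.0]
force: [-1.2, 0.2, -0.0]
finger_gap: 0.0512
```

Call:
drive_tool:
  steps: [0, 0, 0, 0, 0, 0, -0.2, 0, 0, 0, -0.5, 0, 0, 0, -0.8, 0, 0, 0, -1, 0]

```text
time: 29.05
eef_pos: [0.5606, 0.2744, 0.1775]
tcp_rot: [0.001, 0.687, 0.727, 0.001]
force: [0.6, -0.0, -0.3]
finger_gap: 0.0512
```

Call:
drive_tool:
  steps: [-0.15, -0.1, -0.2, 0, -0.3, -0.2, -0.4, 0, -0.45, -0.3, -0.5, 0, -0.6, -0.4, -0.5, 0, -0.7, -0.4, -0.5, 0]

```text
time: 29.55
eef_pos: [0.5224, 0.2008, 0.2255]
tcp_rot: [-0.0, 0.687, 0.727, -0.0]
force: [0.6, -0.1, 0.3]
finger_gap: 0.0513
```

Call:
drive_tool:
  steps: [0, 0, 0, 0, 0, 0, 0, 0, 0, 0, 0, 0, 0, 0, 0, 0, 0, 0, 0, 0]

```text
time: 30.05
eef_pos: [0.524, 0.2024, 0.2249]
tcp_rot: [-0.0, 0.687, 0.727, -0.0]
force: [-0.6, 0.3, 0.2]
finger_gap: 0.0515
```

Run:
```python
from h import *
p,R,s=tool(); C=cal("wrist"); im=vision.snapshot("wrist"); print(p,s["time"],s["force"])
cv2.imwrite("pics/w9.png",im[:,:,::-1])
a=cv2.resize(im[60:340,130:430,::-1],(430,400),interpolation=cv2.INTER_CUBIC)
sd=vision.snapshot("side")[220:330,180:310,::-1]; b=cv2.resize(sd,(370,313),interpolation=cv2.INTER_CUBIC)
o=np.zeros((400,800,3),np.uint8); o[:,:430]=a; o[:313,430:]=b; cv2.imwrite("pics/f.png",o)
np.savez("pics/w9.npz",K=C[0],R=C[1],t=C[2])
```

```text
[0.524  0.2024 0.2249] 30.05 [-0.5612  0.3104  0.2481]
```

View pics/f.png

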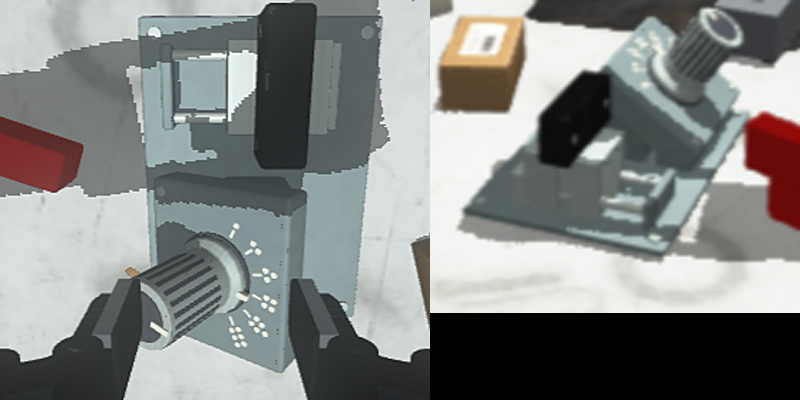

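Run:
```python
from h import *
d=np.load("pics/w9.npz"); C=(d["K"],d["R"],d["t"]); s=300/430.; px=lambda a,b: np.array([130+a*s-.15,60+b*.7-.15])
for n,q,h in [("m3",(254,275),0),("m4",(254,299),0),("ptr",(243,296),.005),("end",(152,322),.075),("endo",(163,333),.075)]: print(n,dial(C,px(*q),h))
im=cv2.imread("pics/w9.png"); g=im.max(2); m=np.zeros_like(g); m[55:185,300:358]=(g[55:185,300:358]<62)*255
m=cv2.morphologyEx(m,cv2.MORPH_OPEN,np.ones((3,3))); c=max(cv2.findContours(m,0,1)[0],key=cv2.contourArea); print(cv2.boundingRect(c))
for z in (.10,.11,.12):
    P=np.array([onz(C,p[0],z)[:2] for p in c]); r=cv2.minAreaRect((P*1000).astype(np.float32)); w=np.array([*r[0],0])/1000-go; print(z,r[1:],w@ex,w@ey)
```

```text
m3 [ -7.4  36.   36.8 -11.6]
m4 [10.7 36.6 38.1 16.2]
ptr [ 8.  30.7 31.7 14.6]
end [ 0.9 11.1 11.2  4.4]
endo [ 5.2 19.5 20.2 15. ]
(307, 62, 44, 116)
0.1 ((31.817838668823242, 91.38687896728516), 2.851504325866699) 0.007245175117209663 0.06486812536185846
0.11 ((30.628122329711914, 87.96965026855469), 2.851520538330078) 0.005783038842037306 0.06514772024680594
0.12 ((29.438282012939453, 84.55241394042969), 2.851485013961792) 0.004321148030354217 0.0654273319734503
```

```bash
python3 -c "
from workcell import workorder
print(workorder.hand_in())"
```

```text
the job is handed in; nothing more can be done
None
```

The job is done and handed in at about 30 s of robot time. The sleeve stands at 4, and the wide blade sits in the gap with its head on the jaw tops.

- **Sleeve:** It started at 2. Two grip-and-twist moves left it between 3 and 4, and a third, smaller one brought it to 4. The pointer then read about 13° against 12.2° for mark 4, and the jaw gap measured 10.9 mm against 11 expected. My last picture gave 14.6° against 16.2°.
- **Blade:** It went in with no side force worth noting. It made contact at exactly the tool height worked out for a flush head (TCP z = 0.0764 m), with about 8 N on the tool. After I let go, the last image put the head at gate (6, 65) mm, against the measured gap middle of (7, 65) mm.
- **Bystanders:** I did not touch the narrow blade, the carton or the red look-alikes. The carton and one red look-alike are in the last picture; I did not photograph the rack again.
- **Checks that disagreed:** A rough reading at the inner end of the sleeve's end-face line in the last picture gave only 4.4°. I put that down to a poor pixel pick so near the axis. The head's apparent length in that picture fits a head top at about 104 to 107 mm rather than 110 mm, which is within the measuring error.

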